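# Butt a heel bar against the flip stop

## Robot

A 6-joint arm with a two-finger parallel gripper is mounted at the origin on the work surface. World frame = base frame: x ahead of the robot, y to its left, z up, the work surface at z = 0. Lengths are in m, angles in rad, forces in N, time in s.
With the tool pointing down it reaches from about 0.325 to 0.9 m from the base axis. Payload 6.1 kg.
Tool frame: the origin (TCP) lies on the centre line of the jaws, within the pads' length; the fingertips stand r.tip_reach ahead of it and the grasp point (between the pads) lies 8 mm behind it (r.tip_reach is the distance from the TCP to the fingertips, in m); z points along the fingers, y is the line along which they close (so a half turn about z gives the same grasp; the last joint's range is limited). The gripper opens to 85 mm and grips with 20 to 120 N. Pads are 22 mm wide; open, the fingers measure 114 mm over their backs; the gripper's body (76 mm by 85 mm) begins 54 mm behind the grasp point. The pads swing forward as they close: fully open they stand 13 mm farther back than shut.
Start: joints at [1.031, 0.22, 1.526, -0, 1.395, -0.126], TCP at [0.251, 0.572, 0.242] pointing down, gripper open.
Joint ranges: [-2.98, 2.98], [-0.91, 2.08], [0.09, 2.57], [-1.24, 4.39], [0.2, 2.65], [-2.68, 2.68]. Speed limits (rad/s): [2.57, 2.57, 3.01, 3.14, 3.14, 3.14].

## Interface

Orientations are given as a unit quaternion [w, x, y, z].
In Python, from workcell import r, vision gives the robot as it stands. The module is installed in compiled form; this text tells all that it offers.
- The arm moves only by the tool play_rows, never from a script. Its argument "deltas" is a list of rows, each a list of 5 numbers: the gripper's target within -1 to 1 (fully open at 1, half-way at 0, shut at -1), then the shift along the tool's x, y, z scaled (see below), then the turn about the tool's z scaled (see below). A call has 1 to 12 rows; each row is the pose to reach, as a shift and turn from the pose commanded when the call began, along the tool's axes at that moment; what a row does not reach only later rows make up. The controller multiplies each number of a shift by 500 mm and each number of a turn by 90 degrees. A row lasts 1/8 s, in which the tool goes at most 62.5 mm and 10.7 degrees, less where a joint would pass 70% of its speed; a pose out of reach is approached as far as the arm can. A call with a number of a shift or a turn outside -1 to 1 is refused whole. A call with a gripper value outside its range is refused whole. The fingers move at their own pace and stop on an object; the grip force is fixed at half the most. Time passes only in rows, so rows that repeat a pose let the fingers close. It gives the time, the measured TCP pose, the force, the opening and the grip force at its end, in the units of the state.
- r.get_obs(): the state, without advancing time (a new reading comes with each control period).
- vision.capture(name): name is "scene" or "top"; returns (picture, depth): 420x560x3 uint8, red, green, blue; 420x560 float32, m along the optical axis (not along the pixel's ray), 0 where there is no reading.
- vision.get_calibration(name): a dict with "vertical_fov" (degrees; the focal length in pixels is half the picture's height over the tangent of half this angle, whatever the lens; pixels are square), "cx", "cy" (the principal point, pixels), "D" ([k1, k2, p1, p2, k3] as OpenCV has them; the pictures are not rectified), "R" (3x3) and "t" (3): a world point X has camera coordinates R X + t. Camera axes: x right, y down, z forward; pixel columns grow to the right and rows downward; lengths in m; the calibration is good to about 2 mm. A picture is of the moment at which its call begins. get_calibration takes no time and is no camera call.
- r.sign_off(): hands the job in; it is judged then, once.
The state is a dict: "time": time; "joint_positions": joint angles; "joint_vel": joint speeds; "joint_efforts": joint torques, N m; "eef_pos": TCP position; "tcp_rot": TCP orientation; "ft_force": force on the tool from outside, world axes, zero at the start; "torque": the same for the moment, N m; "finger_gap": opening from 0.0 (shut) to 1.0 (fully open); "finger_force": force on a finger pad.
Only numpy, scipy, OpenCV 4.12 (cv2) and the standard library are available. Lean on these libraries where they do the work, as an engineer would, in place of code of your own. Each camera call takes 0.05 s, during which the arm holds its last target. There are 200 camera calls.

## Task

Flip the raised stop flag on the fence all the way down onto the feed bed, and only then slide the wooden heel bar along the fence until it has pushed the lowered flag along its pin to the end of its side play and is pressed firmly but gently against it. Leave the bar flat on the bed, touching the flag and flush along the fence, and let go; never ram the flag, do not lift the bar off the bed, and leave the offcut, the small press knife on the bed and the sole-shaped press knife beside it where they are.

Things in the scene. Friction and masses are not known exactly. Their poses are not given: they have to be found in the camera images.
- bed: fixed plywood feed bed, top 15 mm above the bench. Origin on the bench surface; x across the bed, away from the robot, y along the fence (the bar travels to +y), z up. Bed spans x -125 to +85, y -260 to +260 mm. Aluminium fence along its whole length: guiding face looks to -x at x = +50 mm, 30 mm thick, top 35 mm above the bench
- sleeve: steel hinge sleeve of the flip stop, on the fence; origin on the hinge axis, 47 mm above the bench, 12 mm behind the fence face; axes as the bed's. It slides with the flag on its pin along y (1 N friction), 24 mm play in all, starting anywhere in it: the true bearing place lies 0 to 24 mm beyond in +y, to be felt. There a rubber buffer yields 1 mm per 12 N. 6 N seats; over 18 N rams
- flag (a joint): flag angle in rad: 0 = fully down across the path (hard end stop), 1.57 = upright, up to 1.95 = leaning away from the robot. Stiff hinge (0.12 N m, about 2.5 N at the thumb bar), stays where left. Fixed dark cheeks hold the ends of the pin, up to 60 mm from the sleeve's middle along y, tops 13 mm above the axis
- flag_face (a point): centre of the flag's face that the bar's end meets (looks to bed -y); turns with the flag. Flag: steel plate 10 mm thick along y; when down, its arm reaches 58 mm from the hinge axis to -x, upper edge 8 mm above the axis, and a blade 44 mm wide hangs to 3 mm above the bed; this point is then 36 mm to -x, 8 mm below the axis and 5 mm to -y of the flag's middle
- thumb_bar (a point): middle of the round dark steel thumb bar at the flag's free end, 12 mm diameter, 31 mm long, parallel to the fence (4 mm to -y, 27 mm to +y of the flag's middle, which is the sleeve's middle). Down, it lies 50 mm to -x of the hinge axis and 12 mm above it; it turns with the flag
- bar_center (a point): centre (half-way up) of the loose laminated wooden heel bar, 55 mm wide (its x) x 150 mm long (its y) x 40 mm high, 0.2 to 0.4 kg, lying on the bed roughly along the fence. Its +y end goes to the flag, its +x side to the fence; when flush the centre is at bed x = +22.5 mm
- bar: the same wooden bar: this pose has its origin at the centre of its underside
- knife_small: small oval strip-steel press knife (open ring, 64 x 50 x 32 mm high) lying on the bed's robot side; bystander, origin at the centre of its underside
- offcut: short wooden offcut 55 x 45 x 40 mm on the bed beyond the stop; bystander, origin at the centre of its underside
- knife_sole: large sole-shaped press knife 190 x 75 x 32 mm on the bench beside the bed, to the robot's right; bystander, origin at the centre of its underside
Mind the look-alikes: they are no part of the job. Of the things like the bar, leave any that is pink; of the rest the smaller one is meant.

How it is judged:
On the way, in this order (a step that is already met when the one before it is completed fails the run):
1. the flag is flipped fully down (within 0.06 rad) while the bar's end is still more than 8 mm away from it (value of joint flag below 0.06 rad and y of bar_center in the frame of flag_face below -0.083 m), for 0.2 s.
2. the bar presses on the lowered flag with 6 N or more (value of joint flag below 0.06 rad and contact force between bar and sleeve above 6 N), for 0.2 s.
At the end, for the whole second after the job is handed in: The flag is down (within 0.06 rad) and at rest; the bar lies flat on the bed, its end within 2.5 mm of the flag's face, its side within 2.5 mm of the fence and parallel to it within 0.025 rad; the bar is at rest and released (value of joint flag below 0.06 rad and y of bar_center in the frame of flag_face between -0.0775 and -0.072 m and x of bar_center in the frame of bed between 0.02 and 0.025 m and z of bar_center in the frame of bed below 0.038 m and angle between the y axis of bar_center and the y axis of bed, either way round below 0.025 rad and angle between bar_center's own z axis and vertical below 0.04 rad and velocity of joint flag between -0.05 and 0.05 rad/s and linear speed of bar below 0.01 m/s); the robot touches nothing.
It fails at once if the bar is pressed on the flag with more than 18 N (contact force between bar and sleeve above 18 N).
It fails at once if the robot pushes on the flag with more than 25 N (contact force between the arm and sleeve above 25 N).
It fails at once if the bar is lifted more than 20 mm off the bed (z of bar_center in the frame of bed above 0.055 m).
It fails at once if any bystander is moved more than 20 mm (distance of any of knife_small, offcut, knife_sole from where it was at the start of the episode above 0.02 m).
It also fails if it takes over 69 s, if anything falls off the work surface, if the arm or the gripper's body presses on something with over 40 N, if the wrist force passes 120 N, or if a joint passes its speed limit or range.

## Working session

There is one attempt and no reset: what is moved stays moved. The work goes in short steps, Python scripts to look and compute and a tool call to move; the robot and the scene stay as the last step left them, time stands still between calls to the robot, and variables do not carry over. Pictures are saved under pics/ and viewed, at most 11 in all, crops included, and the job is handed in when it is done.

Besides the shell and the picture viewer there is one more tool, called after "Call:" as name([rows], argument=value, ...), one row to a line, values as JSON. play_rows: Moves the arm, as the interface text tells. Shifts and turns lie within -1 to 1; 1 stands for 500 mm of shift or 90 degrees of turn. Its arguments: {"type":"object","properties":{"deltas":{"type":"array","items":{"type":"array","items":{"type":"number","minimum":-1,"maximum":1}}}},"required":["deltas"]}

```bash
mkdir -p pics
cat > h.py <<'E'
import numpy as np, cv2
from workcell import r, vision
def cap(n,save=None):
    im,d=vision.capture(n)
    if save: cv2.imwrite('pics/'+save,im[:,:,::-1])
    return im,d
def K(n):
    c=vision.get_calibration(n); f=210/np.tan(np.radians(c['vertical_fov'])/2)
    return np.array([[f,0,c['cx']],[0,f,c['cy']],[0,0,1]]),np.array(c['D'],float),np.array(c['R']),np.array(c['t'])
def ray(n,px,z):
    k,D,R,t=K(n); u=cv2.undistortPoints(np.array(px,float).reshape(-1,1,2),k,D).reshape(-1,2)
    d=np.c_[u,np.ones(len(u))]@R; o=-R.T@t
    return o+d*((z-o[2])/d[:,2])[:,None]
def cloud(n,d):
    k,D,R,t=K(n); h,w=d.shape
    p=np.stack(np.meshgrid(np.arange(w),np.arange(h)),-1).reshape(-1,1,2).astype(float)
    u=cv2.undistortPoints(p,k,D).reshape(-1,2); c=np.c_[u,np.ones(len(u))]*d.reshape(-1,1)
    return ((c-t)@R).reshape(h,w,3)
def proj(n,X):
    k,D,R,t=K(n); return cv2.projectPoints(np.array(X,float).reshape(-1,1,3),cv2.Rodrigues(R)[0],t,k,D)[0].reshape(-1,2)
E
python3 - <<'E'
from h import *
for n in('scene','top'):
    im,d=cap(n,n+'1.png'); np.savez(n+'1',im=im,d=d)
    k,D,R,t=K(n); print(n,k[0,0],D,(-R.T@t).round(3),R[2].round(2))
o=r.get_obs(); print(o['eef_pos'],o['tcp_rot'],o['ft_force'],r.tip_reach,o['time'])
E
```

```text
scene 467.50152922351583 [0.00450173 0.         0.         0.         0.        ] [ 0.806 -0.58   0.795] [-0.38  0.52 -0.76]
top 447.33837053817496 [-0.08918755  0.          0.          0.          0.        ] [ 0.382 -0.073  1.015] [ 0.09  0.01 -1.  ]
[0.25102767 0.57178488 0.2412957 ] [-2.85890109e-04  2.05420046e-01  9.78673498e-01 -8.41330916e-04] [-0.72022616  0.09496204 -0.05180085] 0.011 0.1
```

View pics/scene1.png

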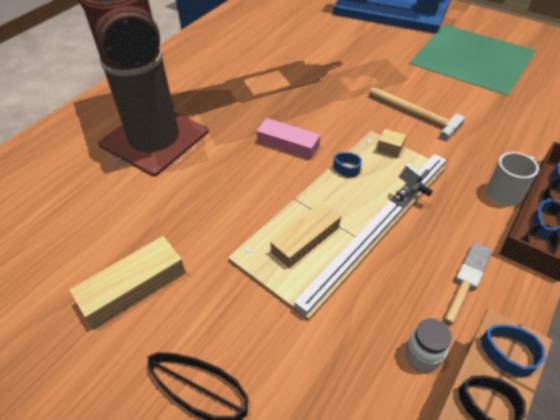

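View pics/top1.png

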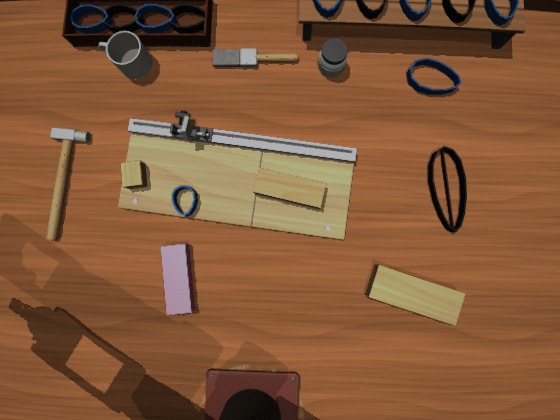

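The top view shows the bed with the fence along its far side and the raised flag near (190,128).

Things that could be taken for the bar:
- wooden bar on the bed at (290,188)
- larger wooden bar on the bench at (417,295)
- pink bar at (176,280)
- offcut at (133,174)

I choose the one on the bed: not pink, and the smaller of the rest. Next I measure it and check it in a close crop.

```bash
cat > m.py <<'E'
from h import *
def rect(P):
    (c,s,a)=cv2.minAreaRect((P[:,:2]*1000).astype(np.float32)); return np.round(c,1),np.round(s,1),round(a,2)
E
python3 - <<'E'
from m import *
T=np.load('top1.npz'); P=cloud('top',T['d']); im=T['im']
S=np.load('scene1.npz'); Q=cloud('scene',S['d'])
def comps(m,P,mn=60):
    n,l,st,c=cv2.connectedComponentsWithStats(m.astype(np.uint8))
    for i in range(1,n):
        if st[i,4]>=mn:
            p=P[l==i]; print(c[i].round(),st[i,4],rect(p),'z',np.median(p[:,2]).round(4))
roi=np.zeros(P.shape[:2],bool); roi[100:245,110:365]=1
z=P[...,2]
print('bedz',np.median(z[215:225,200:330]), 'bench',np.median(z[250:260,200:330]))
print('bed>8');comps((z>.009)&roi,P,500)
print('fence 30-42');comps((z>.029)&(z<.041)&roi,P)
print('>47');comps((z>.048)&roi,P,20)
print('bigbar');m=z>.02; m[:250]=0; m[:,:350]=0; comps(m,P)
# bed outline by wood colour via ray
for nm,A,I in(('top',P,im),):
    roi2=roi&(z>.045); roi2[:,230:]=0; roi2[150:]=0
    p=A[roi2]; print(len(p)); 
qz=Q[...,2]; m=(qz>.05); m[:140]=0;m[220:]=0;m[:,:380]=0;m[:,450:]=0
p=Q[m]; print(len(p), p[np.argsort(-p[:,2])[:200:25]].round(3))
a=cv2.resize(im[95:215,110:340][:,:,::-1],None,fx=3.4,fy=3.4,interpolation=cv2.INTER_CUBIC)
b=cv2.resize(S['im'][130:270,250:450][:,:,::-1],None,fx=2.6,fy=2.6,interpolation=cv2.INTER_CUBIC)
cv2.imwrite('pics/a.png',a)
cv2.imwrite('pics/b.png',cv2.resize(S['im'][135:225,370:450][:,:,::-1],None,fx=6.5,fy=6.5,interpolation=cv2.INTER_CUBIC))
E
```

```text
bedz 0.014995404347256037 bench 0.0002652867703992004
bed>8
[237. 178.] 21166 (array([530.4,  52.1]), array([533.3, 244.2]), 79.24) z 0.0163
fence 30-42
[151. 128.] 602 (array([638.6, 236. ]), array([131.9,  32.2]), 84.74) z 0.0354
[280. 145.] 2103 (array([608.3, -30. ]), array([374.9,  31.8]), 83.56) z 0.0352
>47
[186. 127.] 461 (array([530.2,  47.5]), array([377.2,  58.4]), 48.0) z 0.0745
[131. 174.] 517 (array([476.4, 112.5]), array([410.8,  67. ]), 72.39) z 0.0554
[289. 188.] 1768 (array([461.5, -60.1]), array([150.1, 149.3]), 77.82) z 0.0552
bigbar
[415. 294.] 3226 (array([ 311.9, -257.1]), array([392.9,  73.3]), 72.96) z 0.0529
505
676 [[ 0.806 -0.58   0.795]
 [ 0.806 -0.58   0.795]
 [ 0.621  0.16   0.108]
 [ 0.619  0.151  0.106]
 [ 0.636  0.151  0.103]
 [ 0.62   0.15   0.101]
 [ 0.654  0.16   0.099]
 [ 0.656  0.167  0.098]]
```

View pics/a.png

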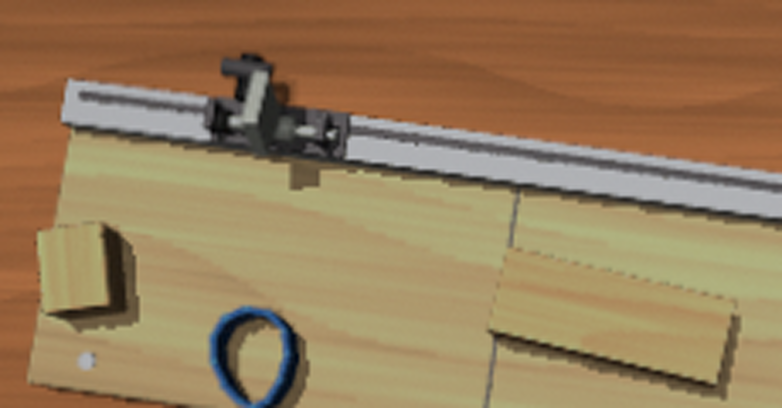

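View pics/b.png

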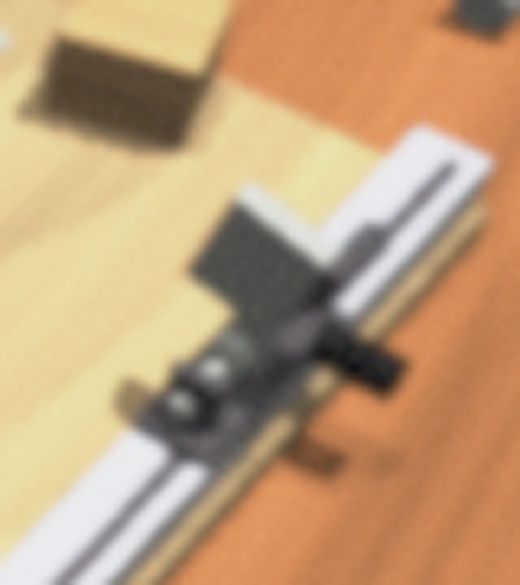

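The crops confirm the bar: a plain wooden block at (290,188) with its +y end facing the flag. The flag stands upright near (187,130), its dark thumb bar behind it at about (182,117). The fixed cheeks are at about (174,130) and (207,134). I refine the numbers with invalid depth removed.

```bash
cat >> m.py <<'E'
def cl(n,im,d):
    P=cloud(n,d); P[d<=0]=np.nan; return P
def frame(P):  # bed frame from fence top
    z=P[...,2]; m=(z>.031)&(z<.039); m[:105]=0; m[175:]=0; m[:,:125]=0; m[:,360:]=0
    m&=~((np.arange(560)>165)&(np.arange(560)<222))[None]
    p=P[m][:,:2]; vx,vy,x0,y0=cv2.fitLine(p.astype(np.float32),cv2.DIST_HUBER,0,.001,.001).ravel()
    v=np.array([vx,vy]); v*=np.sign(v[1]); n=np.array([v[1],-v[0]])
    u=(p-[x0,y0])@n; s=(p-[x0,y0])@v
    c=np.array([x0,y0])+n*(np.percentile(u,1)+np.percentile(u,99))/2
    mid=(s.min()+s.max())/2
    print('fence width',np.ptp(np.percentile(u,[1,99])),'len',np.ptp(s))
    return c+v*mid-n*.065, n, v
def tobed(X,F): o,n,v=F; q=X[...,:2]-o; return np.stack([q@n,q@v,X[...,2]],-1)
E
python3 - <<'E'
from m import *
T=np.load('top1.npz'); P=cl('top',T['im'],T['d']); F=frame(P); np.savez('F',*F)
print('origin',F[0],'yaw',np.degrees(np.arctan2(-F[2][0],F[2][1])))
B=tobed(P,F); z=P[...,2]
def box(m,B,nm):
    p=B[m]; c,s,a=rect(p); print(nm,len(p),c,s,a,'z',np.median(p[:,2]).round(4))
def reg(r0,r1,c0,c1): m=np.zeros(z.shape,bool); m[r0:r1,c0:c1]=1; return m
box((z>.05)&(z<.06)&reg(160,215,245,335),B,'bar')
box((z>.05)&(z<.06)&reg(150,200,115,150),B,'offcut')
box((z>.03)&reg(180,220,165,205),B,'knife')
box((z>.035)&reg(250,340,360,475),B,'big')
S=np.load('scene1.npz'); Q=tobed(cl('scene',S['im'],S['d']),F)
for A,nm in((B,'top'),(Q,'scene')):
    print(nm)
    m=(A[...,2]>.042)&(A[...,0]>.0)&(A[...,0]<.15)&(abs(A[...,1])<.3)
    p=A[m]*1000; print(len(p))
    for y in range(60,230,10):
        q=p[(p[:,1]>=y)&(p[:,1]<y+10)]
        if len(q)>3: print(y,len(q),'x',q[:,0].min().round(),q[:,0].max().round(),'z',q[:,2].max().round(),'top at',q[q[:,2].argmax()].round(), 'hi x range',np.ptp(q[q[:,2]>80,0]).round() if (q[:,2]>80).any() else '')
E
```

```text
fence width 0.030388257224048705 len 0.5210512376723053
origin [0.55161694 0.04980792] yaw -6.3624344
bar 1750 [ -30.7 -124. ] [150.1  55.4] 84.4 z 0.0552
offcut 502 [-47.3 226.1] [56.5 45.3] 16.03 z 0.0554
knife 262 [-87.  103.1] [62.5 56.6] 50.45 z 0.0454
big 3168 [-222.1 -426.2] [200.3  73.3] 79.33 z 0.0529
top
529
70 45 x 50.0 78.0 z 63.0 top at [72. 77. 63.] hi x range 
80 21 x 55.0 80.0 z 63.0 top at [65. 80. 63.] hi x range 
90 24 x 55.0 79.0 z 56.0 top at [60. 99. 56.] hi x range 
100 165 x 39.0 92.0 z 112.0 top at [ 53. 109. 112.] hi x range 50.0
110 87 x 38.0 93.0 z 111.0 top at [ 51. 113. 111.] hi x range 52.0
120 29 x 82.0 111.0 z 101.0 top at [ 87. 126. 101.] hi x range 12.0
130 61 x 56.0 109.0 z 100.0 top at [ 88. 135. 100.] hi x range 9.0
140 51 x 53.0 108.0 z 63.0 top at [ 75. 149.  63.] hi x range 
150 27 x 55.0 75.0 z 64.0 top at [ 74. 153.  64.] hi x range 
scene
724
70 78 x 52.0 79.0 z 64.0 top at [71. 78. 64.] hi x range 
80 4 x 56.0 75.0 z 61.0 top at [56. 80. 61.] hi x range 
90 32 x 54.0 80.0 z 58.0 top at [63. 98. 58.] hi x range 
100 327 x 39.0 92.0 z 114.0 top at [ 53. 110. 114.] hi x range 49.0
110 70 x 48.0 92.0 z 112.0 top at [ 51. 114. 112.] hi x range 44.0
120 61 x 70.0 110.0 z 101.0 top at [ 87. 125. 101.] hi x range 11.0
130 70 x 73.0 109.0 z 101.0 top at [ 84. 130. 101.] hi x range 11.0
140 9 x 68.0 109.0 z 50.0 top at [ 69. 144.  50.] hi x range
```

```bash
cat > g.py <<'E'
from m import *
from scipy.spatial.transform import Rotation as Ro
F=[np.load('F.npz')[k] for k in('arr_0','arr_1','arr_2')]
def st():
    o=r.get_obs(); R=Ro.from_quat(np.roll(o['tcp_rot'],-1)).as_matrix()
    p=np.array(o['eef_pos']); b=tobed(p,F)*1000; bx=np.degrees(np.arctan2(R[1,1],R[0,1]))
    f=np.array(o['ft_force']); print('t',round(o['time'],2),'bed TCP mm',b.round(1),'tool-y heading rel bed x',round(bx-np.degrees(np.arctan2(F[1][1],F[1][0])),2),'F bed',[round(float(f[:2]@F[1]),1),round(float(f[:2]@F[2]),1),round(float(f[2]),1)],'gap',round(o['finger_gap'],3),o['finger_force'],'tip',r.tip_reach)
    return p,R
def go(x,y,z,h=0):
    p,R=st(); w=F[0]+F[1]*x/1e3+F[2]*y/1e3; d=R.T@(np.r_[w,z/1e3]-p)/.5
    cur=np.degrees(np.arctan2(R[1,1],R[0,1]))-np.degrees(np.arctan2(F[1][1],F[1][0]))
    print('shift',d.round(4),'turn',round((cur-h)/90,4))
E
python3 -c "
from g import *
go(140,129,200)"
```

```text
t 0.1 bed TCP mm [-356.6  485.5  241.3] tool-y heading rel bed x 72.65 F bed [-0.7, 0.0, -0.1] gap 1.002 0.0 tip 0.011
shift [-1.1606 -0.3842  0.083 ] turn 0.8073
```

Call:
play_rows([
  [-1, -0.8, -0.26, 0, 0.1],
  [-1, -1, -0.33, 0, 0.8073],
  [-1, -1, -0.33, 0, 0.8073],
  [-1, -1, -0.33, 0, 0.8073],
  [-1, -1, -0.33, 0, 0.8073],
  [-1, -1, -0.33, 0, 0.8073],
  [-1, -1, -0.33, 0, 0.8073],
  [-1, -1, -0.33, 0, 0.8073],
  [-1, -1, -0.33, 0, 0.8073],
  [-1, -1, -0.33, 0, 0.8073],
  [-1, -1, -0.33, 0, 0.8073],
  [-1, -1, -0.33, 0, 0.8073],
])

```text
time: 1.6
eef_pos: [0.6417, 0.2217, 0.2424]
tcp_rot: [-0.0, 0.745, 0.668, -0.0]
ft_force: [-0.7, 0.5, 0.1]
finger_gap: -0.002
finger_force: 0.0
```

```bash
python3 -c "
from g import *
go(140,129,130)"
```

```text
t 1.6 bed TCP mm [ 70.5 180.8 242.4] tool-y heading rel bed x 0.12 F bed [-0.7, 0.4, 0.1] gap -0.002 0.0 tip 0.011
shift [-0.104   0.1389  0.2247] turn 0.0013
```

Call:
play_rows([
  [-1, -0.104, 0.139, 0.0, 0.0013],
  [-1, -0.104, 0.139, 0.0, 0.0013],
  [-1, -0.104, 0.139, 0.15, 0.0013],
  [-1, -0.104, 0.139, 0.306, 0.0013],
  [-1, -0.104, 0.139, 0.306, 0.0013],
  [-1, -0.104, 0.139, 0.306, 0.0013],
  [-1, -0.104, 0.139, 0.306, 0.0013],
])

```text
time: 2.48
eef_pos: [0.7071, 0.1618, 0.0917]
tcp_rot: [0.001, 0.746, 0.666, 0.001]
ft_force: [0.6, -0.1, 1.1]
finger_gap: -0.004
finger_force: 0.0
```

```bash
python3 -c "
from g import *
cap('scene','c.png')
go(115,129,89)"; python3 -c "
import cv2;i=cv2.imread('pics/c.png');cv2.imwrite('pics/c2.png',cv2.resize(i[80:260,300:500],None,fx=3,fy=3))"
```

```text
t 2.52 bed TCP mm [142.7 128.5  92.5] tool-y heading rel bed x -0.07 F bed [-0.7, -0.4, 1.1] gap -0.003 0.0 tip 0.011
shift [ 0.001  -0.0555  0.0068] turn -0.0007
```

View pics/c2.png

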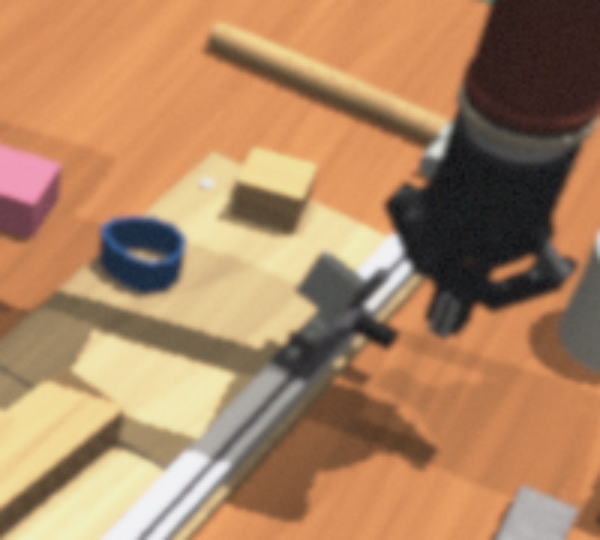

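The jaws are shut behind (+x of) the thumb bar, which shows at (375,330) in the crop with the fingertip at (445,315), clear of the plate and cheeks. I start pushing toward -x.

Call:
play_rows([
  [-1, 0, -0.03, 0.008, 0],
  [-1, 0, -0.04, 0.01, 0],
  [-1, 0, -0.05, 0.01, 0],
  [-1, 0, -0.06, 0.01, 0],
  [-1, 0, -0.07, 0.01, 0],
  [-1, 0, -0.08, 0.01, 0],
  [-1, 0, -0.09, 0.01, 0],
  [-1, 0, -0.1, 0.01, 0],
  [-1, 0, -0.11, 0.01, 0],
  [-1, 0, -0.12, 0.01, 0],
])

```text
time: 3.78
eef_pos: [0.6457, 0.1675, 0.0839]
tcp_rot: [-0.0, 0.746, 0.666, -0.0]
ft_force: [1.7, -0.3, 1.2]
finger_gap: 0.002
finger_force: 1.2
```

```bash
python3 -c "
from g import *
st()
im,d=cap('scene','d.png'); Q=tobed(cl('scene',im,d),F); m=(Q[...,2]>.08)&(Q[...,1]>.1)&(Q[...,1]<.114)&(abs(Q[...,0]-.05)<.06); p=Q[m]*1000; print(len(p),p.min(0),p.max(0))"
```

```text
t 3.77 bed TCP mm [ 80.4 127.4  83.9] tool-y heading rel bed x -0.12 F bed [1.7, -0.1, 1.2] gap 0.002 1.1607807129621506 tip 0.011
1046 [ 18.55930865 100.00125261  80.09978827] [109.99535844 113.99925369 450.58287253]
```

Call:
play_rows([
  [-1, 0, -0.01, 0, 0],
  [-1, 0, -0.02, 0, 0],
  [-1, 0, -0.03, 0, 0],
  [-1, 0, -0.04, 0.004, 0],
  [-1, 0, -0.05, 0.008, 0],
  [-1, 0, -0.06, 0.01, 0],
  [-1, 0, -0.07, 0.012, 0],
  [-1, 0, -0.076, 0.012, 0],
])

```text
time: 4.82
eef_pos: [0.6096, 0.1716, 0.0779]
tcp_rot: [0.001, 0.746, 0.666, 0.001]
ft_force: [12.0, -1.1, -9.2]
finger_gap: 0.001
finger_force: 5.6
```

```bash
python3 -c "
from g import *
st()
cap('scene','e.png')"; python3 -c "
import cv2;i=cv2.imread('pics/e.png');cv2.imwrite('pics/e2.png',cv2.resize(i[100:240,320:480],None,fx=4,fy=4,interpolation=2))"
```

```text
t 4.83 bed TCP mm [ 44.1 127.4  77.9] tool-y heading rel bed x -0.12 F bed [12.0, 0.2, -9.2] gap 0.001 5.570378093398176 tip 0.011
```

View pics/e2.png

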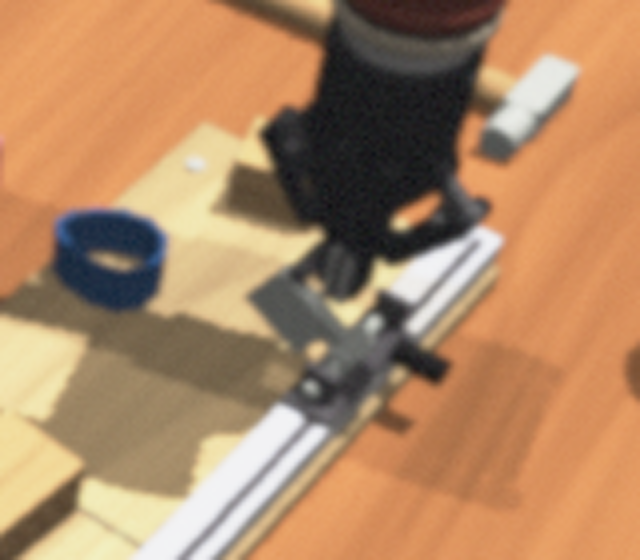

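The fingertip shows at (340,270). The blade has moved toward the robot, from about (411,175) to (393,177) in full-picture pixels. The dark rod at (425,189) is still in place, so I check what that is before moving on.

```bash
python3 -c "
from g import *
def w(x,y,z): q=F[0]+F[1]*x/1e3+F[2]*y/1e3; return [q[0],q[1],z/1e3]
print(proj('scene',[w(86,120,94),w(62,109,47),w(108,130,50),w(26,120,83)]).round())
im,d=cap('scene'); Q=tobed(cl('scene',im,d),F)*1000
S=np.load('scene1.npz'); Q0=tobed(cl('scene',S['im'],S['d']),F)*1000
for v in range(183,197,3): print(v,[tuple(int(c) if c==c else -1 for c in Q[v,u]) for u in range(412,436,4)],'|0|',[tuple(int(c) if c==c else -1 for c in Q0[v,u]) for u in range(412,436,4)])
for v in range(165,190,4): print(v,[tuple(int(c) if c==c else -1 for c in Q[v,u]) for u in range(384,412,4)])
"
```

```text
[[422. 175.]
 [405. 188.]
 [429. 192.]
 [397. 166.]]
183 [(67, 123, 56), (69, 143, 41), (76, 148, 41), (79, 165, 30), (81, 185, 16), (83, 209, -1)] |0| [(72, 108, 71), (69, 143, 41), (75, 152, 38), (79, 165, 30), (81, 188, 13), (84, 206, 1)]
186 [(69, 122, 48), (73, 136, 40), (83, 134, 48), (89, 139, 48), (84, 183, 9), (90, 195, 4)] |0| [(69, 122, 48), (73, 136, 40), (83, 132, 49), (90, 137, 50), (85, 182, 11), (89, 196, 2)]
189 [(71, 122, 40), (77, 130, 38), (87, 128, 46), (94, 131, 48), (101, 136, 49), (94, 187, 3)] |0| [(72, 121, 41), (78, 129, 39), (86, 130, 44), (93, 133, 47), (101, 137, 48), (94, 187, 3)]
192 [(76, 115, 39), (80, 129, 30), (81, 151, 14), (96, 129, 42), (105, 127, 50), (97, 184, -1)] |0| [(76, 115, 39), (79, 129, 30), (83, 146, 19), (97, 127, 45), (106, 125, 52), (98, 181, 0)]
195 [(80, 109, 37), (80, 135, 16), (84, 148, 8), (89, 160, 2), (107, 128, 41), (103, 172, 1)] |0| [(79, 110, 36), (80, 134, 17), (85, 144, 12), (89, 160, 2), (107, 129, 40), (102, 175, 0)]
165 [(-27, 172, 15), (-20, 178, 15), (-13, 184, 15), (24, 117, 87), (32, 119, 91), (42, 116, 99), (49, 119, 102)]
169 [(-19, 159, 17), (12, 107, 75), (23, 104, 84), (29, 110, 84), (34, 119, 80), (45, 114, 90), (50, 123, 87)]
173 [(6, 105, 61), (14, 108, 64), (24, 105, 72), (31, 112, 71), (37, 118, 71), (47, 116, 78), (53, 121, 79)]
177 [(8, 106, 48), (17, 106, 54), (26, 108, 59), (36, 105, 68), (43, 109, 69), (30, 165, 18), (36, 173, 15)]
181 [(1, 125, 17), (19, 106, 43), (28, 107, 49), (37, 107, 54), (46, 108, 60), (53, 111, 62), (56, 127, 51)]
185 [(7, 117, 14), (15, 121, 16), (30, 107, 37), (40, 105, 45), (48, 108, 48), (57, 107, 56), (64, 111, 57)]
189 [(15, 105, 15), (21, 113, 13), (29, 115, 17), (36, 122, 16), (54, 98, 48), (63, 98, 54), (69, 105, 52)]
```

The rod is a fixed part. The flag is at about 0.5 rad now, with the thumb bar near bed (25,82). I back off, go over the top and press down.

Call:
play_rows([
  [-1, 0, 0.04, 0, 0],
  [-1, 0, 0.04, 0, 0],
  [-1, 0, 0.04, -0.1, 0],
  [-1, 0, 0.04, -0.1, 0],
  [-1, 0, -0.052, -0.1, 0],
  [-1, 0, -0.052, -0.1, 0],
  [-1, 0, -0.052, -0.06, 0],
  [-1, 0, -0.052, -0.05, 0],
  [-1, 0, -0.052, -0.04, 0],
  [-1, 0, -0.052, -0.03, 0],
])

```text
time: 6.18
eef_pos: [0.5811, 0.1754, 0.0937]
tcp_rot: [-0.002, 0.746, 0.666, -0.002]
ft_force: [-18.4, 2.7, 17.5]
finger_gap: 0.002
finger_force: 10.5
```

```bash
python3 -c "
from g import *
go(16,127,76)"
```

```text
t 6.17 bed TCP mm [ 15.4 128.1  93.7] tool-y heading rel bed x -0.14 F bed [-18.6, 0.7, 17.5] gap 0.002 10.549787878990173 tip 0.011
shift [-0.0023  0.0014  0.0353] turn -0.0015
```

Call:
play_rows([
  [-1, 0, 0, -0.04, 0],
  [-1, 0, 0, -0.08, 0],
  [-1, 0, 0.03, -0.08, 0],
  [-1, 0, 0.03, -0.08, 0],
])

```text
time: 6.68
eef_pos: [0.5996, 0.1729, 0.1352]
tcp_rot: [0.001, 0.746, 0.666, 0.001]
ft_force: [-0.1, 0.3, 0.3]
finger_gap: 0.001
finger_force: 0.0
```

```bash
python3 -c "
from g import *
st()
for n in('top','scene'):
  im,d=cap(n,n+'f.png'); Q=tobed(cl(n,im,d),F)*1000
  x,y,z=Q[...,0],Q[...,1],Q[...,2]
  for y0,y1 in((103,115),(117,138)):
    m=(y>y0)&(y<y1)&(x>-10)&(x<52)&(z>30)&(z<106); p=Q[m]; print(n,y0,len(p))
    for a in range(-10,52,5):
      q=p[(p[:,0]>=a)&(p[:,0]<a+5)]
      if len(q): print(a,len(q),q[:,2].min().round(),q[:,2].max().round(),end='; ')
    print()
" ; python3 -c "
import cv2;i=cv2.imread('pics/scenef.png');cv2.imwrite('pics/f2.png',cv2.resize(i[110:230,340:480],None,fx=4.5,fy=4.5,interpolation=2))"
```

```text
t 6.67 bed TCP mm [ 34.1 127.6 135.2] tool-y heading rel bed x -0.16 F bed [-0.1, 0.3, 0.3] gap 0.001 0.0 tip 0.011
top 103 171
-5 3 48.0 48.0; 0 12 44.0 59.0; 5 18 46.0 75.0; 10 17 42.0 79.0; 15 21 41.0 84.0; 20 22 37.0 84.0; 25 13 43.0 84.0; 30 19 32.0 72.0; 35 15 36.0 69.0; 40 13 39.0 67.0; 45 8 56.0 63.0; 50 10 35.0 63.0; 
top 117 71
0 1 49.0 49.0; 5 2 63.0 65.0; 10 1 77.0 77.0; 15 23 76.0 85.0; 20 23 79.0 86.0; 25 11 68.0 85.0; 30 1 69.0 69.0; 35 2 65.0 66.0; 45 1 60.0 60.0; 50 6 30.0 41.0; 
scene 103 305
-5 2 46.0 48.0; 0 11 41.0 61.0; 5 20 39.0 72.0; 10 30 38.0 80.0; 15 37 37.0 86.0; 20 44 32.0 87.0; 25 41 33.0 85.0; 30 34 31.0 74.0; 35 34 32.0 70.0; 40 27 39.0 66.0; 45 15 49.0 65.0; 50 10 41.0 63.0; 
scene 117 38
15 10 82.0 86.0; 20 17 69.0 85.0; 25 10 80.0 84.0; 40 1 61.0 61.0;
```

View pics/f2.png

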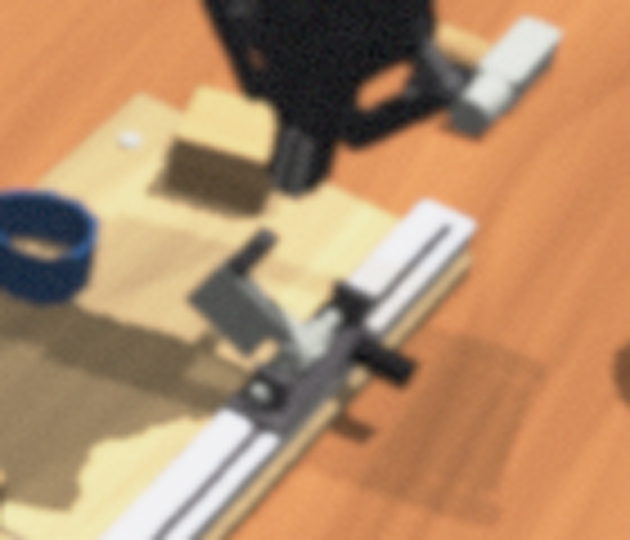

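The thumb bar is now at bed (22,79), so the flag is at about 0.44 rad. My last press landed on the -x side of the bar. I come down slightly to +x of its centre and follow the arc.

Call:
play_rows([
  [-1, 0, -0.016, 0.03, 0],
  [-1, 0, -0.016, 0.066, 0],
  [-1, 0, -0.016, 0.074, 0],
  [-1, 0, -0.018, 0.079, 0],
  [-1, 0, -0.02, 0.083, 0],
  [-1, 0, -0.023, 0.088, 0],
])

```text
time: 7.52
eef_pos: [0.5857, 0.1745, 0.0893]
tcp_rot: [-0.0, 0.746, 0.666, -0.001]
ft_force: [-3.0, -0.7, 4.3]
finger_gap: 0.002
finger_force: 2.2
```

```bash
python3 -c "
from g import *
go(20,127,87)"
```

```text
t 7.53 bed TCP mm [ 20.  127.6  89.3] tool-y heading rel bed x -0.11 F bed [-2.9, -1.1, 4.3] gap 0.002 2.237730994820595 tip 0.011
shift [-0.0013 -0.0001  0.0045] turn -0.0012
```

Call:
play_rows([
  [-1, 0, -0.003, 0.006, 0],
  [-1, 0, -0.006, 0.012, 0],
  [-1, 0, -0.008, 0.017, 0],
  [-1, 0, -0.01, 0.021, 0],
])

```text
time: 8.02
eef_pos: [0.5813, 0.1749, 0.0785]
tcp_rot: [0.0, 0.746, 0.666, -0.0]
ft_force: [-2.1, 0.0, 3.2]
finger_gap: 0.001
finger_force: 1.2
```

```bash
python3 -c "
from g import *
go(16,127,76)"
```

```text
t 8.03 bed TCP mm [ 15.7 127.6  78.5] tool-y heading rel bed x -0.12 F bed [-2.1, -0.2, 3.2] gap 0.001 1.2219014391303062 tip 0.011
shift [-0.0012  0.0007  0.005 ] turn -0.0013
```

Nearly down. I press in small steps and watch the force.

Call:
play_rows([
  [-1, 0, -0.001, 0.002, 0],
  [-1, 0, -0.001, 0.004, 0],
  [-1, 0, -0.001, 0.005, 0],
  [-1, 0, -0.001, 0.005, 0],
])

```text
time: 8.52
eef_pos: [0.5809, 0.1749, 0.0763]
tcp_rot: [0.0, 0.746, 0.666, 0.0]
ft_force: [-1.3, -0.1, 1.8]
finger_gap: -0.001
finger_force: 0.8
```

Call:
play_rows([
  [-1, 0, 0, 0.002, 0],
  [-1, 0, 0, 0.003, 0],
  [-1, 0, 0, 0.003, 0],
])

```text
time: 8.9
eef_pos: [0.5809, 0.1751, 0.0752]
tcp_rot: [-0.0, 0.746, 0.666, 0.0]
ft_force: [-3.0, -0.3, 4.2]
finger_gap: 0.001
finger_force: 2.5
```

Call:
play_rows([
  [-1, 0, 0, 0.002, 0],
  [-1, 0, 0, 0.003, 0],
  [-1, 0, 0, 0.003, 0],
])

```text
time: 9.28
eef_pos: [0.5809, 0.1753, 0.0744]
tcp_rot: [-0.0, 0.746, 0.666, 0.0]
ft_force: [-5.5, 0.5, 9.0]
finger_gap: 0.005
finger_force: 4.8
```

Call:
play_rows([
  [-1, 0, 0, 0.002, 0],
  [-1, 0, 0, 0.003, 0],
  [-1, 0, 0, 0.003, 0],
])

```text
time: 9.65
eef_pos: [0.5809, 0.1754, 0.0736]
tcp_rot: [-0.0, 0.746, 0.666, 0.0]
ft_force: [-7.7, 0.3, 13.8]
finger_gap: 0.002
finger_force: 7.2
```

The force now rises against the end stop. I withdraw up, then move back toward the bar with the gripper opening, and look.

Call:
play_rows([
  [-1, 0, 0, -0.1, 0],
  [-1, 0, 0, -0.22, 0],
  [-1, 0, 0, -0.22, 0],
  [1, -0.2, -0.1, -0.22, 0],
  [1, -0.5, -0.3, -0.22, 0],
  [1, -0.5, -0.3, -0.22, 0],
  [1, -0.5, -0.3, -0.22, 0],
  [1, -0.5, -0.3, -0.22, 0],
  [1, -0.5, -0.3, -0.22, 0],
])

```text
time: 10.78
eef_pos: [0.4021, -0.0582, 0.1808]
tcp_rot: [-0.0, 0.747, 0.664, -0.0]
ft_force: [1.0, -0.8, -0.6]
finger_gap: 0.996
finger_force: 0.0
```

```bash
python3 -c "
from g import *
for n in('top','scene'):
  im,d=cap(n,n+'g.png'); Q=tobed(cl(n,im,d),F)*1000
  x,y,z=Q[...,0],Q[...,1],Q[...,2]
  m=(y>95)&(y<140)&(x>-10)&(x<52)&(z>17)&(z<106); p=Q[m]; print(n,len(p))
  for a in range(-10,52,5):
      q=p[(p[:,0]>=a)&(p[:,0]<a+5)]
      if len(q): print(a,len(q),q[:,2].min().round(),q[:,2].max().round(),q[:,1].min().round(),q[:,1].max().round(),end='; ')
  m=(z>50)&(z<60)&(abs(y+124)<110)&(x<48)&(x>-125); p=Q[m]; print(len(p),rect(p/1000),p.min(0),p.max(0))
  # scatter y>60
  np.savez(n+'g',im=im,d=d)
st()
"; python3 -c "
import cv2,numpy as np;i=cv2.imread('pics/sceneg.png');j=cv2.imread('pics/topg.png');cv2.imwrite('pics/g2.png',np.hstack([cv2.resize(i[110:230,340:480],None,fx=3,fy=3,interpolation=2),cv2.resize(j[100:220,120:240],None,fx=3,fy=3,interpolation=2)]))"
```

```text
top 320
-10 4 17.0 18.0 110.0 135.0; -5 3 17.0 18.0 99.0 134.0; 0 18 17.0 55.0 100.0 137.0; 5 45 17.0 67.0 107.0 138.0; 10 46 17.0 69.0 97.0 138.0; 15 34 17.0 69.0 95.0 137.0; 20 18 26.0 57.0 107.0 118.0; 25 22 17.0 58.0 97.0 139.0; 30 21 18.0 58.0 98.0 116.0; 35 21 17.0 59.0 107.0 136.0; 40 27 17.0 58.0 99.0 139.0; 45 22 17.0 58.0 100.0 135.0; 50 39 20.0 57.0 95.0 139.0; 1243 (array([ -25.9, -124.7]), array([150.3,  48.9]), 82.71) [ -59.44290651 -200.1188064    50.09455309] [  3.29723874 -50.53057392  59.94842235]
scene 371
-10 3 18.0 19.0 101.0 112.0; -5 3 17.0 18.0 96.0 119.0; 0 8 17.0 52.0 98.0 115.0; 5 43 17.0 66.0 97.0 136.0; 10 63 18.0 69.0 102.0 139.0; 15 57 17.0 67.0 96.0 137.0; 20 32 17.0 57.0 104.0 114.0; 25 33 17.0 58.0 98.0 116.0; 30 34 18.0 59.0 96.0 116.0; 35 35 17.0 58.0 101.0 114.0; 40 32 17.0 58.0 105.0 117.0; 45 22 33.0 59.0 105.0 117.0; 50 6 45.0 57.0 106.0 113.0; 1686 (array([ -30.1, -124.3]), array([152. ,  57.3]), 84.59) [ -63.93484322 -201.5448152    50.0692627 ] [  4.41530909 -47.19310004  59.9725492 ]
t 10.88 bed TCP mm [-135.3 -122.2  181.4] tool-y heading rel bed x -0.21 F bed [-0.8, 0.7, 0.7] gap 1.002 0.0 tip 0.011
```

View pics/g2.png

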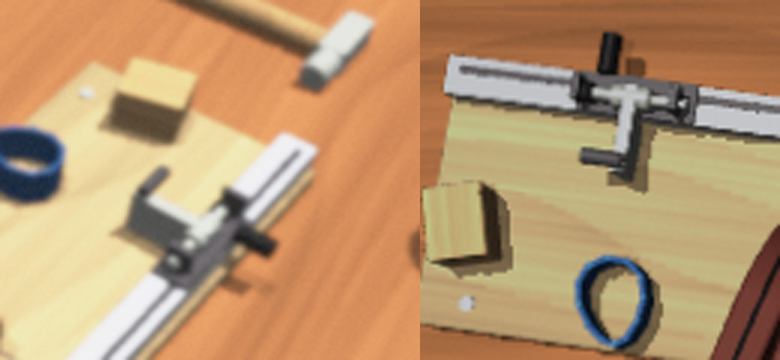

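The flag is flat down: its arm's upper edge is level at about 57 mm along its length and the thumb bar tops out at about 67 mm. The bystanders are unmoved. Now the bar: centre (-31,-124), turned 5.5°.

```bash
python3 -c "
from g import *
go(-31,-124,48,-5.5)"
```

```text
t 10.88 bed TCP mm [-135.3 -122.2  181.4] tool-y heading rel bed x -0.21 F bed [-0.8, 0.7, 0.7] gap 1.002 0.0 tip 0.011
shift [-0.0029  0.2084  0.2668] turn 0.0588
```

Call:
play_rows([
  [1, -0.003, 0.1, 0, 0.059],
  [1, -0.003, 0.208, 0, 0.059],
  [1, -0.003, 0.208, 0.05, 0.059],
  [1, -0.003, 0.208, 0.15, 0.059],
  [1, -0.003, 0.208, 0.22, 0.059],
  [1, -0.003, 0.208, 0.25, 0.059],
  [1, -0.003, 0.208, 0.267, 0.059],
  [1, -0.003, 0.208, 0.267, 0.059],
  [1, -0.003, 0.208, 0.267, 0.059],
])

```text
time: 12.0
eef_pos: [0.508, -0.07, 0.0497]
tcp_rot: [0.001, 0.776, 0.631, 0.001]
ft_force: [-0.4, 1.0, -0.0]
finger_gap: 1.003
finger_force: 0.0
```

```bash
python3 -c "
from g import *
st(); cap('scene','i.png')"; python3 -c "
import cv2;i=cv2.imread('pics/i.png');cv2.imwrite('pics/i2.png',cv2.resize(i[150:310,220:420],None,fx=3.5,fy=3.5,interpolation=2))"
```

```text
t 12.0 bed TCP mm [ -30.1 -123.9   49.7] tool-y heading rel bed x -5.43 F bed [-0.5, 1.0, -0.0] gap 1.003 0.0 tip 0.011
```

View pics/i2.png

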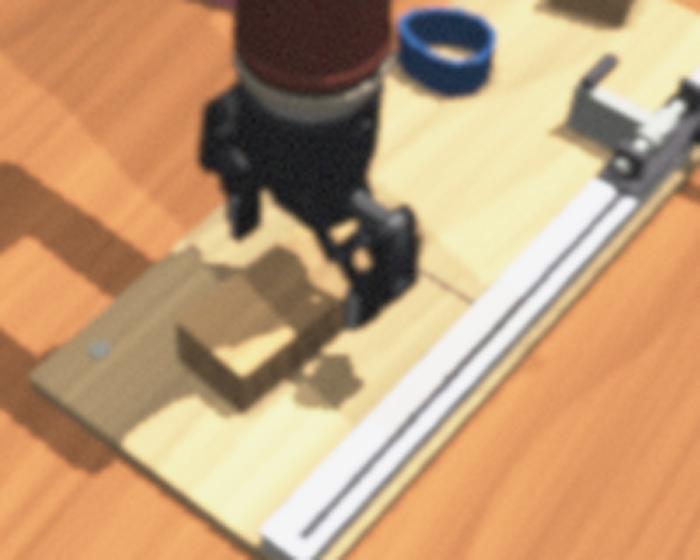

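The open jaws straddle the bar, with the far finger at (365,300) clear of its side. I lower a little and close.

Call:
play_rows([
  [1, 0, 0, 0.01, 0],
  [1, 0, 0, 0.01, 0],
  [-0.1, 0, 0, 0.01, 0],
  [-1, 0, 0, 0.01, 0],
  [-1, 0, 0, 0.01, 0],
  [-1, 0, 0, 0.01, 0],
  [-1, 0, 0, 0.01, 0],
])

```text
time: 12.92
eef_pos: [0.5075, -0.07, 0.044]
tcp_rot: [0.001, 0.776, 0.631, 0.0]
ft_force: [0.2, -0.2, 4.9]
finger_gap: 0.63
finger_force: 65.8
```

```bash
python3 -c "
from g import *
go(18,-124,45,0)"
```

```text
t 12.93 bed TCP mm [ -30.5 -123.9   44. ] tool-y heading rel bed x -5.43 F bed [0.2, -0.2, 4.9] gap 0.63 65.78372597694397 tip 0.011
shift [ 0.009   0.0967 -0.0019] turn -0.0604
```

Call:
play_rows([
  [-1, 0.003, 0.02, -0.001, -0.02],
  [-1, 0.005, 0.045, -0.001, -0.04],
  [-1, 0.009, 0.07, -0.001, -0.06],
  [-1, 0.009, 0.09, -0.001, -0.06],
  [-1, 0.009, 0.097, -0.001, -0.06],
  [-1, 0.009, 0.097, -0.001, -0.06],
])

```text
time: 13.68
eef_pos: [0.5531, -0.0747, 0.0441]
tcp_rot: [-0.002, 0.745, 0.667, -0.002]
ft_force: [-10.5, 2.0, 15.4]
finger_gap: 0.628
finger_force: 67.2
```

```bash
python3 -c "
from g import *
go(21,-124,44,0)"
```

```text
t 13.68 bed TCP mm [  15.2 -123.6   44.1] tool-y heading rel bed x -0.0 F bed [-10.6, 0.8, 15.4] gap 0.628 67.20950245857239 tip 0.011
shift [-0.0009  0.0115  0.0001] turn -0.0001
```

The outer finger has met the fence, so the tips are too low. I back off, open, raise 7 mm and regrip.

Call:
play_rows([
  [-1, 0, -0.012, 0, 0],
  [-1, 0, -0.016, 0, 0],
  [1, 0, -0.016, 0, 0],
  [1, 0, -0.016, 0, 0],
  [1, 0, -0.016, -0.014, 0],
  [1, 0, -0.016, -0.014, 0],
  [-1, 0, -0.016, -0.014, 0],
  [-1, 0, -0.016, -0.014, 0],
  [-1, 0, -0.016, -0.014, 0],
  [-1, 0, -0.016, -0.014, 0],
  [-1, 0, -0.016, -0.014, 0],
])

```text
time: 15.05
eef_pos: [0.5475, -0.0744, 0.0512]
tcp_rot: [0.0, 0.745, 0.667, 0.0]
ft_force: [-1.6, 0.7, 6.4]
finger_gap: 0.626
finger_force: 64.8
```

```bash
python3 -c "
from g import *
go(18,-124,51,0)"
```

```text
t 15.05 bed TCP mm [   9.7 -123.9   51.2] tool-y heading rel bed x -0.03 F bed [-1.7, 0.5, 6.4] gap 0.626 64.77424263954163 tip 0.011
shift [-0.0001  0.0167  0.0004] turn -0.0003
```

Call:
play_rows([
  [-1, 0, 0.005, -0.001, 0],
  [-1, 0, 0.01, -0.001, 0],
  [-1, 0, 0.014, -0.001, 0],
  [-1, 0, 0.017, -0.001, 0],
  [-1, 0, 0.017, -0.001, 0],
])

```text
time: 15.68
eef_pos: [0.5538, -0.075, 0.0512]
tcp_rot: [-0.002, 0.745, 0.667, -0.001]
ft_force: [-9.3, 0.2, 11.1]
finger_gap: 0.626
finger_force: 65.5
```

Call:
play_rows([
  [-1, 0, 0.002, 0, 0],
  [-1, 0, 0.004, 0, 0],
  [-1, 0, 0.004, 0, 0],
])

```text
time: 16.05
eef_pos: [0.5557, -0.0752, 0.0513]
tcp_rot: [-0.002, 0.745, 0.667, -0.001]
ft_force: [-10.3, 1.5, 11.6]
finger_gap: 0.626
finger_force: 65.5
```

```bash
python3 -c "
from g import *
go(22.5,-124,51,0)"
```

```text
t 16.05 bed TCP mm [  17.9 -123.8   51.3] tool-y heading rel bed x -0.02 F bed [-10.4, 0.4, 11.6] gap 0.626 65.50922155380249 tip 0.011
shift [-0.0004  0.0092  0.0005] turn -0.0002
```

Call:
play_rows([
  [-1, 0, 0, -0.003, 0],
  [-1, 0, 0.003, -0.003, 0],
  [-1, 0, 0.006, -0.003, 0],
  [-1, 0, 0.006, -0.003, 0],
])

```text
time: 16.55
eef_pos: [0.5606, -0.0758, 0.0525]
tcp_rot: [-0.0, 0.745, 0.667, -0.0]
ft_force: [-0.7, -0.1, -3.1]
finger_gap: 0.626
finger_force: 63.9
```

```bash
python3 -c "
from g import *
go(22.5,-124,51,0); cap('scene','j.png')"; python3 -c "
import cv2;i=cv2.imread('pics/j.png');cv2.imwrite('pics/j2.png',cv2.resize(i[170:310,250:410],None,fx=4,fy=4,interpolation=2))"
```

```text
t 16.55 bed TCP mm [  22.9 -123.9   52.5] tool-y heading rel bed x -0.03 F bed [-0.7, -0.2, -3.1] gap 0.626 63.85202765464783 tip 0.011
shift [-0.0003 -0.0008  0.0029] turn -0.0003
```

View pics/j2.png

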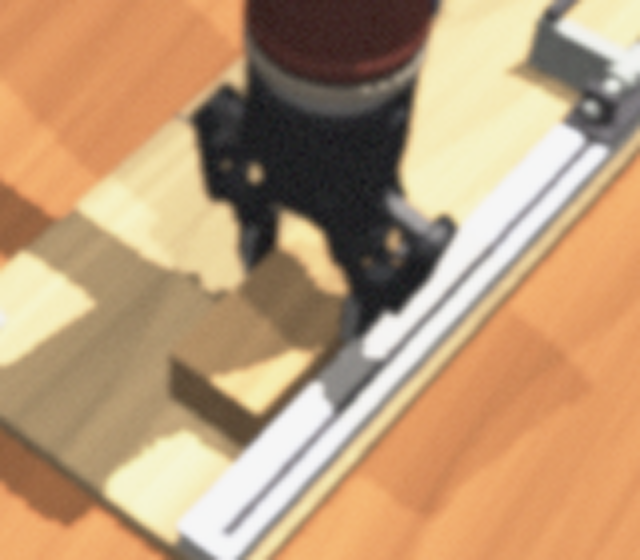

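Call:
play_rows([
  [-1, 0, 0, 0.0012, 0],
  [-1, 0, 0.001, 0.0016, 0],
  [-1, 0, 0.002, 0.0016, 0],
  [-1, 0, 0.002, 0.0016, 0],
])

```text
time: 17.1
eef_pos: [0.5615, -0.0759, 0.052]
tcp_rot: [-0.0, 0.745, 0.667, -0.0]
ft_force: [-0.0, -0.0, -2.0]
finger_gap: 0.625
finger_force: 63.9
```

Call:
play_rows([
  [-1, 0, 0.001, 0, 0],
  [-1, 0, 0.002, 0, 0],
  [-1, 0, 0.002, 0, 0],
])

```text
time: 17.48
eef_pos: [0.5617, -0.076, 0.0517]
tcp_rot: [-0.001, 0.745, 0.667, -0.001]
ft_force: [-5.9, -0.4, -0.3]
finger_gap: 0.623
finger_force: 64.2
```

The bar is flush on the fence at 6 N. I ease that off and slide toward the flag.

Call:
play_rows([
  [-1, 0.005, -0.001, 0, 0],
  [-1, 0.02, -0.001, 0, 0],
  [-1, 0.04, -0.001, 0, 0],
  [-1, 0.06, -0.001, 0, 0],
  [-1, 0.08, -0.001, 0, 0],
  [-1, 0.1, -0.001, 0, 0],
  [-1, 0.12, -0.001, 0, 0],
  [-1, 0.14, -0.001, 0, 0],
  [-1, 0.15, -0.001, 0, 0],
  [-1, 0.15, -0.001, 0, 0],
])

```text
time: 18.73
eef_pos: [0.5701, -0.0001, 0.0517]
tcp_rot: [-0.001, 0.745, 0.667, 0.0]
ft_force: [-4.8, 2.5, -2.7]
finger_gap: 0.628
finger_force: 63.9
```

```bash
python3 -c "
from g import *
go(24,20,51.7,0)"
```

```text
t 18.73 bed TCP mm [ 23.9 -47.6  51.7] tool-y heading rel bed x -0.0 F bed [-5.0, 1.9, -2.7] gap 0.628 63.92789125442505 tip 0.011
shift [0.1352 0.0003 0.0002] turn -0.0
```

Call:
play_rows([
  [-1, 0.01, 0, 0, 0],
  [-1, 0.03, 0, 0, 0],
  [-1, 0.05, 0, 0, 0],
  [-1, 0.07, 0, 0, 0],
  [-1, 0.09, 0, 0, 0],
  [-1, 0.105, 0, 0, 0],
  [-1, 0.11, 0, 0, 0],
  [-1, 0.11, 0, 0, 0],
])

```text
time: 19.73
eef_pos: [0.576, 0.0534, 0.0517]
tcp_rot: [-0.001, 0.745, 0.667, -0.0]
ft_force: [-4.8, -0.8, -3.2]
finger_gap: 0.628
finger_force: 63.9
```

Call:
play_rows([
  [-1, 0.004, 0, 0, 0],
  [-1, 0.008, 0, 0, 0],
  [-1, 0.012, 0, 0, 0],
  [-1, 0.016, 0, 0, 0],
  [-1, 0.02, 0, 0, 0],
  [-1, 0.024, 0, 0, 0],
  [-1, 0.024, 0, 0, 0],
])

```text
time: 20.6
eef_pos: [0.5773, 0.065, 0.0516]
tcp_rot: [-0.0, 0.745, 0.667, -0.001]
ft_force: [-5.2, -0.8, -3.7]
finger_gap: 0.626
finger_force: 64.0
```

```bash
python3 -c "
from g import *
st()"
```

```text
t 20.6 bed TCP mm [23.9 17.9 51.6] tool-y heading rel bed x -0.03 F bed [-5.0, -1.4, -3.7] gap 0.626 63.96689414978027 tip 0.011
```

Call:
play_rows([
  [-1, 0.003, 0, 0, 0],
  [-1, 0.006, 0, 0, 0],
  [-1, 0.009, 0, 0, 0],
  [-1, 0.012, 0, 0, 0],
  [-1, 0.015, 0, 0, 0],
  [-1, 0.018, 0, 0, 0],
])

```text
time: 21.35
eef_pos: [0.5783, 0.0737, 0.0516]
tcp_rot: [-0.0, 0.745, 0.667, -0.001]
ft_force: [-6.2, -2.5, -3.7]
finger_gap: 0.627
finger_force: 64.0
```

Call:
play_rows([
  [-1, 0.002, 0, 0, 0],
  [-1, 0.004, 0, 0, 0],
  [-1, 0.006, 0, 0, 0],
])

```text
time: 21.72
eef_pos: [0.5786, 0.0767, 0.0516]
tcp_rot: [-0.0, 0.745, 0.667, -0.001]
ft_force: [-5.8, -2.8, -3.5]
finger_gap: 0.621
finger_force: 64.0
```

Call:
play_rows([
  [-1, 0.002, 0, 0, 0],
  [-1, 0.004, 0, 0, 0],
  [-1, 0.005, 0, 0, 0],
])

```text
time: 22.1
eef_pos: [0.5789, 0.079, 0.0516]
tcp_rot: [-0.0, 0.745, 0.667, -0.001]
ft_force: [-6.1, -3.1, -3.0]
finger_gap: 0.621
finger_force: 64.0
```

```bash
python3 -c "
from g import *
st()"
```

```text
t 22.1 bed TCP mm [23.8 32.1 51.6] tool-y heading rel bed x -0.02 F bed [-5.8, -3.8, -3.0] gap 0.621 63.964877128601074 tip 0.011
```

Call:
play_rows([
  [-1, 0.002, 0, 0, 0],
  [-1, 0.004, 0, 0, 0],
  [-1, 0.005, 0, 0, 0],
])

```text
time: 22.48
eef_pos: [0.5791, 0.0814, 0.0516]
tcp_rot: [-0.0, 0.745, 0.667, -0.001]
ft_force: [-5.5, -4.3, -3.3]
finger_gap: 0.62
finger_force: 64.0
```

Call:
play_rows([
  [-1, 0.002, 0, 0, 0],
  [-1, 0.004, 0, 0, 0],
  [-1, 0.004, 0, 0, 0],
])

```text
time: 22.85
eef_pos: [0.5794, 0.0835, 0.0516]
tcp_rot: [-0.0, 0.745, 0.667, -0.001]
ft_force: [-4.8, -1.8, -3.2]
finger_gap: 0.625
finger_force: 64.0
```

Call:
play_rows([
  [-1, 0.002, 0, 0, 0],
  [-1, 0.004, 0, 0, 0],
  [-1, 0.004, 0, 0, 0],
])

```text
time: 23.22
eef_pos: [0.5796, 0.0855, 0.0516]
tcp_rot: [-0.0, 0.745, 0.667, -0.001]
ft_force: [-5.5, -2.0, -4.0]
finger_gap: 0.624
finger_force: 64.0
```

Call:
play_rows([
  [-1, 0.002, 0, 0, 0],
  [-1, 0.004, 0, 0, 0],
  [-1, 0.004, 0, 0, 0],
])

```text
time: 23.6
eef_pos: [0.5798, 0.0875, 0.0516]
tcp_rot: [-0.0, 0.745, 0.667, -0.001]
ft_force: [-5.2, -3.1, -3.2]
finger_gap: 0.624
finger_force: 64.0
```

Call:
play_rows([
  [-1, 0.002, 0, 0, 0],
  [-1, 0.003, 0, 0, 0],
  [-1, 0.003, 0, 0, 0],
])

```text
time: 23.98
eef_pos: [0.5799, 0.0889, 0.0516]
tcp_rot: [-0.0, 0.745, 0.667, -0.001]
ft_force: [-6.3, -3.6, -3.4]
finger_gap: 0.63
finger_force: 64.0
```

Call:
play_rows([
  [-1, 0.002, 0, 0, 0],
  [-1, 0.003, 0, 0, 0],
  [-1, 0.003, 0, 0, 0],
])

```text
time: 24.35
eef_pos: [0.5801, 0.0905, 0.0516]
tcp_rot: [-0.0, 0.745, 0.667, -0.001]
ft_force: [-4.7, -2.9, -3.2]
finger_gap: 0.621
finger_force: 64.0
```

Call:
play_rows([
  [-1, 0.002, 0, 0, 0],
  [-1, 0.003, 0, 0, 0],
  [-1, 0.003, 0, 0, 0],
])

```text
time: 24.72
eef_pos: [0.5802, 0.0911, 0.0515]
tcp_rot: [0.0, 0.745, 0.667, -0.001]
ft_force: [-6.4, -6.7, -3.1]
finger_gap: 0.622
finger_force: 64.0
```

Call:
play_rows([
  [-1, 0.002, 0, 0, 0],
  [-1, 0.003, 0, 0, 0],
  [-1, 0.003, 0, 0, 0],
])

```text
time: 25.1
eef_pos: [0.5802, 0.0915, 0.0515]
tcp_rot: [0.0, 0.745, 0.667, -0.002]
ft_force: [-6.0, -9.7, -1.8]
finger_gap: 0.622
finger_force: 64.1
```

The buffer is reached. I add a little to be sure of 6 N at the bar.

Call:
play_rows([
  [-1, 0.0015, 0, 0, 0],
  [-1, 0.0025, 0, 0, 0],
  [-1, 0.0025, 0, 0, 0],
  [-1, 0.0025, 0, 0, 0],
])

```text
time: 25.6
eef_pos: [0.5803, 0.092, 0.0514]
tcp_rot: [0.001, 0.746, 0.666, -0.003]
ft_force: [-7.3, -13.8, -1.2]
finger_gap: 0.623
finger_force: 64.1
```

```bash
python3 -c "
from g import *
st()"
```

```text
t 25.6 bed TCP mm [23.8 45.1 51.4] tool-y heading rel bed x -0.05 F bed [-5.8, -14.5, -1.2] gap 0.623 64.12358164787292 tip 0.011
```

Call:
play_rows([
  [-1, 0, 0, 0, 0],
  [-1, 0, 0, 0, 0],
  [-1, -0.002, 0, 0.001, 0],
  [-1, -0.004, 0, 0.002, 0],
  [-1, -0.004, 0, 0.002, 0],
])

```text
time: 26.22
eef_pos: [0.5803, 0.0917, 0.0512]
tcp_rot: [-0.0, 0.745, 0.667, -0.002]
ft_force: [-8.7, -6.3, 2.8]
finger_gap: 0.624
finger_force: 64.6
```

```bash
python3 -c "
from g import *
st()"
```

```text
t 26.23 bed TCP mm [23.8 44.8 51.2] tool-y heading rel bed x -0.04 F bed [-7.9, -7.2, 2.8] gap 0.624 64.56706523895264 tip 0.011
```

Call:
play_rows([
  [-1, 0, -0.001, 0, 0],
  [-0.1, -0.001, -0.001, 0, 0],
  [0.5, -0.001, -0.001, 0, 0],
  [0.8, -0.001, -0.001, 0, 0],
  [0.8, -0.001, -0.001, 0, 0],
  [0.8, -0.001, -0.001, -0.02, 0],
  [0.8, -0.001, -0.001, -0.1, 0],
  [0.8, -0.001, -0.001, -0.2, 0],
  [0.8, -0.1, -0.1, -0.3, 0],
  [0.8, -0.3, -0.3, -0.3, 0],
  [0.8, -0.5, -0.3, -0.3, 0],
  [0.8, -0.5, -0.3, -0.3, 0],
])

```text
time: 27.72
eef_pos: [0.4315, -0.0885, 0.1997]
tcp_rot: [0.001, 0.745, 0.667, 0.001]
ft_force: [1.4, -0.4, -0.5]
finger_gap: 0.904
finger_force: 0.0
```

```bash
python3 -c "
from g import *
st()
for n in('top','scene'):
  im,d=cap(n,n+'k.png'); Q=tobed(cl(n,im,d),F)*1000
  x,y,z=Q[...,0],Q[...,1],Q[...,2]
  m=(z>50)&(z<60)&(y>-60)&(y<116)&(x<49)&(x>-20); p=Q[m]; print(n,len(p),rect(p/1000),np.median(p[:,2]))
  m=(z>50)&(z<62)&(y>110)&(y<145)&(x<48)&(x>20); p=Q[m]; print('flag y',len(p),np.percentile(p[:,1],[2,50,98]),np.median(p[:,2]))
"; python3 -c "
import cv2,numpy as np;i=cv2.imread('pics/scenek.png');j=cv2.imread('pics/topk.png');cv2.imwrite('pics/k2.png',np.hstack([cv2.resize(i[120:260,310:450],None,fx=2.8,fy=2.8,interpolation=2),cv2.resize(j[100:240,110:250],None,fx=2.8,fy=2.8,interpolation=2)]))"
```

```text
t 27.73 bed TCP mm [-104.  -150.8  199.7] tool-y heading rel bed x 0.05 F bed [1.4, -0.3, -0.5] gap 0.904 0.0 tip 0.011
top 1646 (array([21.7, 41.9]), array([148.1,  54.5]), 89.96) 55.20936208332003
flag y 94 [110.72088038 118.9894146  126.84839376] 55.172202783388144
scene 1325 (array([21.9, 40.6]), array([150.4,  54.3]), 89.64) 56.04103074293186
flag y 75 [110.3287157  118.99033742 127.61787829] 56.117647654465664
```

View pics/k2.png

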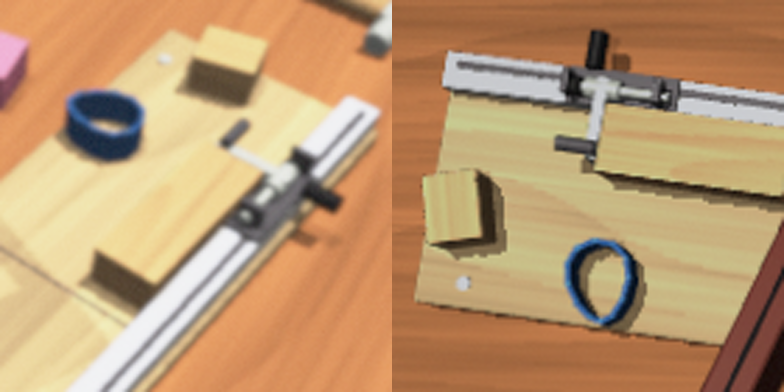

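The picture shows the bar lying flat along the fence with its end against the lowered flag plate, near (600,150) in the right half. The bar's end is at bed y ≈ 116.5 and the flag's face at about 117. The offcut and small knife are in place and the gripper is clear.

```bash
python3 -c "
from workcell import r
print(r.sign_off())"
```

```text
the job is handed in; nothing more can be done
None
```

I handed the job in at about 28 s: the flag is down, and the heel bar was pressed against it at its end stop with an estimated 11 N, then released flat, flush to the fence and touching the flag (no verdict was returned).

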